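# Eject a till roll and stop it with the other finger

### The arm

A 6-joint arm with a two-finger parallel gripper is mounted at the origin on a cart in front of the work surface, level with it; the furniture and walls round the work are solid. World frame = base frame: x ahead of the robot, y to its left, z up, the work surface at z = 0. Lengths are in m, angles in rad, forces in N, time in s.
With the tool pointing down it reaches from about 0.25 to 0.725 m from the base axis. Payload 4 kg.
Tool frame: the origin (TCP) lies where the fingers leave the gripper's body, on its centre line; the fingertips stand 73 mm ahead of it and the grasp point (between the pads) lies 54 mm ahead of it (bot.tip_reach is the z of the fingertips in the tool frame, in m); z points along the fingers, x is the direction in which the jaws open and shut, and the axes are right-handed (so a half turn about z gives the same grasp; the last joint's range is limited). The gripper opens to 85 mm and grips with 20 to 120 N. Pads are 22 mm wide; open, the fingers measure 114 mm over their backs; the gripper's body (76 mm by 85 mm) begins 54 mm behind the grasp point. The pads swing forward as they close: fully open they stand 13 mm farther back than shut.
Start: joints at [1.313, 0.241, 0.005, 1.335, 0, 1.571], TCP at [0.127, 0.483, 0.304] pointing down, gripper open.
Joint ranges: [-2.72, 2.72], [-1.05, 1.87], [-1.09, 1.28], [-1.99, 2.15], [-1.42, 1.44], [-3.14, 3.14]. Speed limits (rad/s): [2.79, 2.79, 3.14, 3.14, 3.14, 3.14].

### API

Orientations are given as a unit quaternion [x, y, z, w].
In Python, from workcell import bot, vision, job_done gives the robot as it stands.
- The arm moves only by the tool drive_tool, never from a script. Its argument "steps" is one flat list of numbers, 7 for each row, row after row: the shift along the tool's x, y, z in m, then the turn, a rotation vector about the tool's x, y, z in degrees, then the closure, from -1 (fully open) to 1 (shut). A call has 1 to 8 rows; each row shifts and turns the commanded pose from where the row before left it, along the tool's axes as they then stand; what a row does not reach is not made up. A row lasts 1/12 s, in which the tool goes at most 41.7 mm and 7.16 degrees, less where a joint would pass 70% of its speed; a pose out of reach is approached as far as the arm can. A call is refused whole if a number of a shift passes 0.0417 or a number of a turn 7.16, either way. A call with a gripper value outside its range is refused whole. The fingers move at their own pace and stop on an object; the grip force is fixed at half the most. Time passes only in rows, so rows that do not move let the fingers close. It gives the time, the measured TCP pose, the force and the opening at its end, in the units of the state.
- bot.get_obs(): the state, without advancing time (a new reading comes with each control period).
- vision.camera(name): name is "scene" or "top"; returns (picture, depth): 420x560x3 uint8, red, green, blue; 420x560 float32, m along the optical axis (not along the pixel's ray), 0 where there is no reading.
- vision.camera_model(name): a dict with "mtx" (3x3 intrinsics, pixels), "D" ([k1, k2, p1, p2, k3] as OpenCV has them; the pictures are not rectified), "rvec" (rotation vector, rad) and "tvec" (3), from world to camera coordinates, as OpenCV has them. Camera axes: x right, y down, z forward; pixel columns grow to the right and rows downward; lengths in m; the calibration is good to about 2 mm. A picture is of the moment at which its call begins. camera_model takes no time and is no camera call.
- job_done(): hands the job in, once; it reports no verdict.
The state is a dict: "clock": time; "joint_pos": joint angles; "joint_vel": joint speeds; "tau": joint torques, N m; "eef_pos": TCP position; "tool_rot": TCP orientation; "ft_force": force on the tool from outside, world axes, zero at the start; "ft_torque": the same for the moment, N m; "grip_width": finger opening in m.
Only numpy, scipy, OpenCV 4.12 (cv2) and the standard library are available. Lean on these libraries where they do the work, as an engineer would, in place of code of your own. Each camera call takes 0.05 s, during which the arm holds its last target.

### The job

Press the dispenser's orange key with one fingertip so that the till roll pops out, and with the other finger stand in the roll's way, beside the key, to stop it on the chute before it runs off the open end. Finish while holding it so: one finger still keeping the key down, the other still holding the roll back on the chute. Only touch the roll, never squeeze or lift it, and leave the other things on the counter alone.

Things in the scene. Friction and masses are not known exactly. Their poses are not given: they have to be found in the camera images.
- roll_dispenser: grey till-roll dispenser, fixed, 160 x 124 x 76 mm. Its -x is the way the roll runs, more or less towards the robot; +y is the key's side. Origin: on the counter under the crest of the steel floor, on the chute's centre line. Coordinates below are in its frame, mm. Behind the crest (x 0 to 32) lies the seat, tilted 8 deg backwards, between cheeks up to z = 76
- crest (a point): crest of the steel floor on the centre line (x 0, y 0, z 50). From here the chute falls 12 deg towards -x. It is 62 wide inside (y -31 to 31); its side cheeks are 4 thick and stand 16 above its floor
- chute_end (a point): middle of the chute's lower, open end (x -106, y 0, z 28), where an unstopped roll falls off
- eject_key (a joint): angle of the spring ejector key, rad: 0 = up, grows as the key is pressed, stop at 0.26. Orange pad left (+y) of the chute and orange kicker behind the roll turn together on a shaft across the back (x 36, z 30). Pressing takes 1.5 N to begin, about 5 N fully down, and pushes the roll some 10 mm forward over the crest (over at 0.15 to 0.2 rad). The key springs up when released
- key_top (a point): middle of the top of the orange key pad, 40 mm long (x) and 30 mm wide (y); at rest at x -48, y 54, z 68; fully pressed about 22 mm lower
- stop_point (a point): point on the chute's floor, on its centre line, 54 mm beside the middle of the key pad (x -48, y 0, z 40). A finger standing here, tip 5 to 15 mm above the floor, stops the roll. The fully pressed pad's top is about 6 mm higher than this point, so one fingertip holds the key down while the other stands in the chute just above the floor
- till_roll: white paper till roll, loose, smooth, 44 mm across, 58 mm wide, 0.12 kg, lying across the chute; origin at its centre, own y = the roll's axis. At rest in the seat its centre is at x 6, z 72, leaning on the kicker. Once over the crest it rolls down by itself and off the open end unless stopped; a finger at stop_point stops it with its centre at about x -15
- drink_dispenser: tall glass drink dispenser on a wire stand in a wooden tray, fixed, left of the work, 0.2 m wide and over 0.35 m high: the arm starts to the left of it and must pass round its front (robot side); origin under its middle
- service_bell: chrome counter bell, 84 mm wide, 58 mm high; bystander; origin at the centre of its underside
- card_pack: banded pack of small cards, 84x54x18 mm; bystander; origin at the centre of its underside
- matchbox: matchbox, 37x56x16 mm; bystander; origin at the centre of its underside
- coaster_stack: stack of round cork coasters, 70 mm wide, 19 mm high; bystander; origin at the centre of its underside
- stapler: dark blue stapler, 36x135x42 mm; bystander; origin at the centre of its underside
- ink_pad: blue ink pad, 56x80x17 mm; bystander; origin at the centre of its underside
- rubber_stamp: rubber stamp with red handle, 26x38x70 mm; bystander; origin at the centre of its underside
- tip_jar: glass tip jar, 66 mm wide, 79 mm high; bystander; origin at the centre of its underside
There are look-alikes about, which are no part of the job. What is shaped like the till_roll but brown or yellow is not meant.

How it is judged:
On the way, in this order (a step that is already met when the one before it is completed fails the run):
1. the key is pressed down (0.10 rad) (value of joint eject_key above 0.1 rad).
2. the roll has popped over the crest and is stopped on the chute by a finger (x of till_roll in the frame of roll_dispenser between -0.09 and -0.006 m and z of till_roll in the frame of roll_dispenser between 0.045 and 0.08 m and contact force between the fingers and till_roll above 0.03 N and linear speed of till_roll below 0.02 m/s), for 0.3 s.
At the end, for the whole second after the job is handed in: The roll lies still (under 0.02 m/s) on the sloping chute, its centre 6 to 90 mm past the crest, resting against a finger (0.03 to 8 N, so not squeezed), and a finger keeps the key down (over 0.15 rad, over 1 N) (all of step 2 and value of joint eject_key above 0.15 rad and contact force between the fingers and eject_key above 1 N and contact force between the fingers and till_roll below 8 N); the arm keeps its last pose, push and grip.
It fails at once if the roll runs off the chute (x of till_roll in the frame of roll_dispenser below -0.1 m or z of till_roll in the frame of roll_dispenser below 0.04 m).
It fails at once if the roll is lifted off the chute (z of till_roll in the frame of roll_dispenser above 0.084 m or (x of till_roll in the frame of roll_dispenser below -0.03 m and z of till_roll in the frame of roll_dispenser above 0.076 m)).
It fails at once if the roll is squeezed or struck hard (over 40 N) (contact force between the fingers and till_roll above 40 N).
It fails at once if a bystander is moved more than 20 mm (distance of any of service_bell, card_pack, matchbox, coaster_stack, stapler, ink_pad, rubber_stamp, tip_jar from where it was at the start of the episode above 0.02 m).
It also fails if it takes over 38 s, if anything falls off the work surface, if the arm or the gripper's body presses on something with over 40 N, if the wrist force passes 120 N, or if a joint passes its speed limit or range.

## Working session

There is one attempt and no reset: what is moved stays moved. The work goes in short steps, Python scripts to look and compute and a tool call to move; the robot and the scene stay as the last step left them, time stands still between calls to the robot, and variables do not carry over. Pictures are saved under pics/ and viewed, and the job is handed in when it is done.

Besides the shell and the picture viewer there is one more tool, called by a JSON object that holds its "method" and its "body". drive_tool: Moves the arm, as the interface text tells. Its arguments: {"type":"object","properties":{"steps":{"type":"array"}},"required":["steps"]}

```bash
ls; mkdir -p pics
python3 - <<'E'
from workcell import bot, vision
import cv2,numpy as np
for n in ["scene","top"]:
    im,d=vision.camera(n); cv2.imwrite(f"pics/{n}0.png",im[:,:,::-1]); np.savez(f"{n}0.npz",im=im,d=d)
    m=vision.camera_model(n); print(n,m)
print(bot.get_obs())
E
```

```text
pics
scene {'mtx': array([[384.44955367,   0.        , 277.70093033],
       [  0.        , 384.44955367, 205.91970971],
       [  0.        ,   0.        ,   1.        ]]), 'D': array([-0.0270632,  0.       ,  0.       ,  0.       ,  0.       ]), 'rvec': array([ 1.90016749, -1.63410141,  0.64853346]), 'tvec': array([-0.18614172,  0.44252562,  0.73834728])}
top {'mtx': array([[469.81350733,   0.        , 269.06911788],
       [  0.        , 469.81350733, 208.43922087],
       [  0.        ,   0.        ,   1.        ]]), 'D': array([-0.0373028,  0.       ,  0.       ,  0.       ,  0.       ]), 'rvec': array([ 2.19880032, -2.13394337,  0.15869092]), 'tvec': array([-0.11341682,  0.55101076,  1.1477725 ])}
{'clock': 0.1, 'joint_pos': array([1.31301771e+00, 2.41353160e-01, 3.86572218e-03, 1.33521043e+00,
       4.00334236e-05, 1.57081284e+00]), 'joint_vel': array([-0.00021883, -0.00222606,  0.0032505 ,  0.00015021, -0.00245568,
        0.00027283]), 'tau': array([ 7.18613519e-04, -3.73137367e+01,  2.53009969e+01,  1.08747755e-02,
       -8.73124879e-07, -5.72258486e-06]), 'eef_pos': array([0.12734836, 0.4830671 , 0.30309669]), 'tool_rot': array([ 7.92132585e-01,  6.10348313e-01, -7.65343362e-04,  5.64457341e-04]), 'ft_force': array([ 0.21434431, -0.31764341,  0.7450082 ]), 'ft_torque': array([0.03163044, 0.06937038, 0.05152193]), 'grip_width': 0.08551898730434873}
```

View pics/scene0.png

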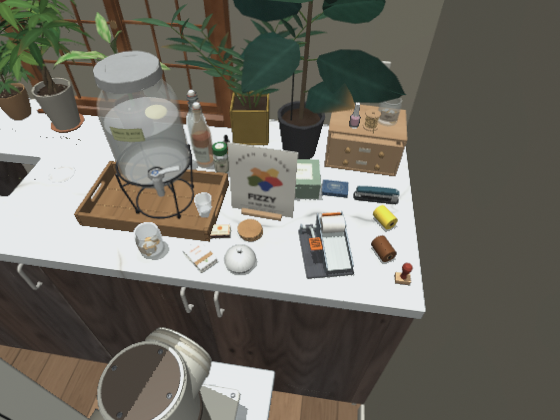

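View pics/top0.png

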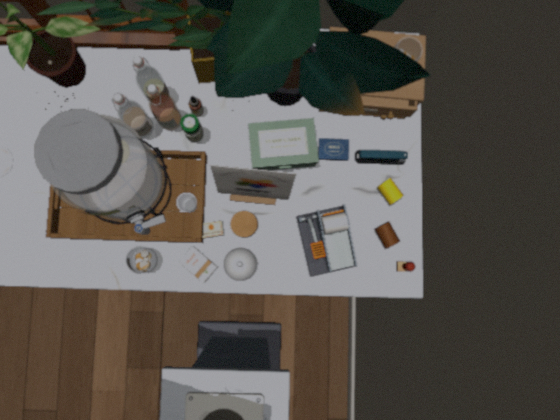

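```bash
cat > h.py <<'E'
import numpy as np,cv2
from workcell import bot,vision
def proj(n,P):
    m=vision.camera_model(n); return cv2.projectPoints(np.atleast_2d(np.array(P,float)),m['rvec'],m['tvec'],m['mtx'],m['D'])[0][:,0]
def cloud(n,d):
    m=vision.camera_model(n);h,w=d.shape
    g=np.stack(np.meshgrid(np.arange(w),np.arange(h)),-1).reshape(-1,1,2).astype(float)
    u=cv2.undistortPoints(g,m['mtx'],m['D'])[:,0]
    c=np.c_[u,np.ones(len(u))]*d.reshape(-1,1)
    R=cv2.Rodrigues(m['rvec'])[0]
    P=(c-m['tvec'].ravel())@R
    P[d.ravel()==0]=np.nan
    return P.reshape(h,w,3)
E
python3 - <<'E'
from h import *
for n,(x0,x1,y0,y1) in dict(scene=(285,425,195,295),top=(285,425,170,285)).items():
    z=np.load(n+'0.npz');im=z['im']
    cv2.imwrite(f"pics/{n}crop.png",cv2.resize(im[y0:y1,x0:x1,::-1],None,fx=5.7 if n=='scene' else 5,fy=5.7 if n=='scene' else 5,interpolation=cv2.INTER_CUBIC))
    print(n,proj(n,[[0,0,0],[.127,.483,.304],[.5,0,0],[.5,-.2,0]]))
    P=cloud(n,z['d'])
    pts=dict(scene=[(334,224),(316,243),(337,250),(385,217),(305,270),(350,268)],top=[(335,220),(318,250),(340,250),(390,191),(310,270),(350,268)])[n]
    for p in pts: print(p,P[p[1],p[0]].round(4))
E
```

```text
scene [[181.88786317 433.70172942]
 [-94.81861607 257.70964541]
 [237.27718786 234.34991797]
 [308.58022087 243.11017656]]
(334, 224) [ 0.5039 -0.2593  0.0879]
(316, 243) [ 0.4513 -0.2187  0.0676]
(337, 250) [ 0.4588 -0.2748  0.0394]
(385, 217) [ 0.5893 -0.4018  0.0435]
(305, 270) [ 0.4068 -0.1989  0.0072]
(350, 268) [ 0.4236 -0.3123  0.0172]
top [[223.06065191 431.96127565]
 [-45.51710285 408.42478919]
 [230.58474668 229.83662231]
 [308.01801483 232.17686397]]
(335, 220) [ 0.5245 -0.2555  0.0877]
(318, 250) [ 0.4521 -0.218   0.0683]
(340, 250) [ 0.4548 -0.2767  0.0395]
(390, 191) [ 0.6082 -0.4034  0.0387]
(310, 270) [ 0.4031 -0.2057  0.011 ]
(350, 268) [ 0.411  -0.3087  0.0062]
```

```bash
sleep 1
```

```text
(no output)
```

View pics/scenecrop.png

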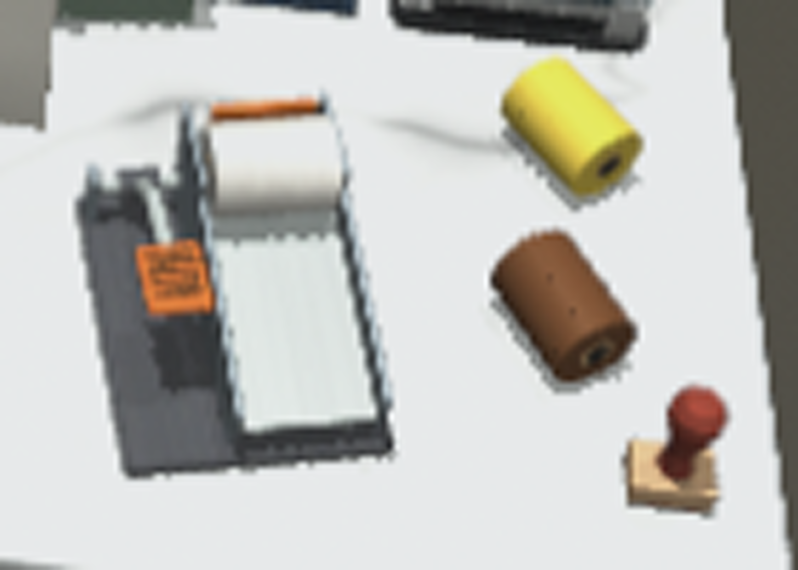

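View pics/topcrop.png

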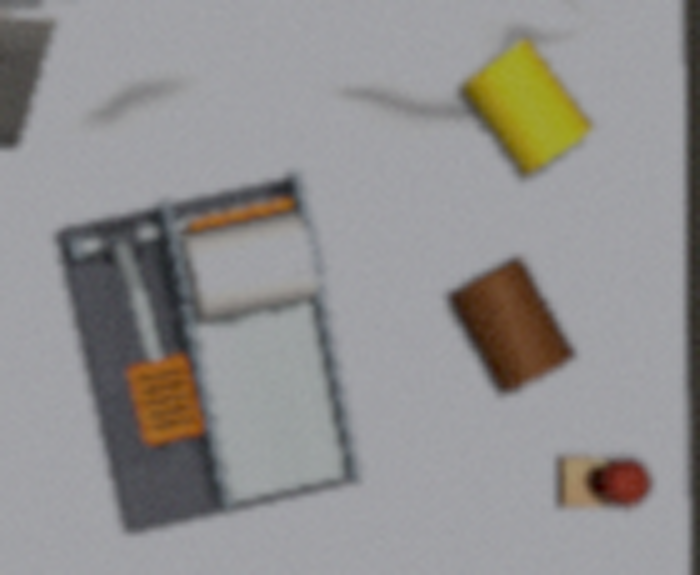

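Run:
```python
from h import *
for n in ["scene","top"]:
    z=np.load(n+'0.npz');im=z['im'].astype(int);P=cloud(n,z['d'])
    box=(P[...,0]>.34)&(P[...,0]<.62)&(P[...,1]<-.14)&(P[...,1]>-.36)
    org=box&(im[...,0]>150*(1 if n=='scene' else .8))&(im[...,2]<80)&(im[...,1]<150)&(P[...,2]>.055)
    pad=org&(P[...,0]<.49)
    kick=org&(P[...,0]>.49)
    q=P[pad];k=P[kick];print(n,len(q),'pad',q.mean(0),np.ptp(q[:,:2],axis=0),'kick',len(k),k.mean(0) if len(k) else 0)
    print(' rect',cv2.minAreaRect((q[:,:2]*1000).astype(np.float32)))
    fp=box&(P[...,2]>.004)
    print(' fp',cv2.minAreaRect((P[fp][:,:2]*1000).astype(np.float32)), cv2.minAreaRect((P[box&(P[...,2]>.025)][:,:2]*1000).astype(np.float32)))
    # chute floor
    fl=box&(im.min(-1)>(170 if n=='scene' else 100))&(P[...,2]>.025)&(P[...,2]<.05)
    f=P[fl]; A=np.c_[f[:,:2],np.ones(len(f))]; c=np.linalg.lstsq(A,f[:,2],rcond=None)[0]
    for _ in range(5):
        r=abs(A@c-f[:,2]); s=r<.003; c=np.linalg.lstsq(A[s],f[s,2],rcond=None)[0]
    print(' floor',s.sum(),np.degrees(np.arctan(np.hypot(*c[:2]))),'yaw',np.degrees(np.arctan2(c[1],c[0])),f[s].mean(0))
    print(' ',cv2.minAreaRect((f[s][:,:2]*1000).astype(np.float32)))
    print(' table z',np.nanmedian(P[(P[...,0]>.4)&(P[...,0]<.6)&(P[...,1]<-.36)&(P[...,1]>-.45)][:,2]))
```

```text
scene 109 pad [ 0.44872285 -0.21612585  0.06840204] [0.04239124 0.03231831] kick 18 [ 0.53990612 -0.2499505   0.08656777]
 rect ((451.35076904296875, -215.90850830078125), (38.21759796142578, 28.533267974853516), 16.39084815979004)
 fp ((479.573486328125, -249.81993103027344), (267.2895812988281, 205.75900268554688), 4.26764440536499) ((513.666748046875, -235.96176147460938), (244.41307067871094, 119.40803527832031), 23.641780853271484)
 floor 673 11.997553463055937 yaw 14.898226527529335 [ 0.45235696 -0.2730463   0.03716456]
  ((454.29425048828125, -272.4931640625), (90.38430786132812, 57.69594192504883), 14.684853553771973)
 table z 0.0018236344016156617
top 159 pad [ 0.4530869  -0.21728754  0.06886171] [0.0419613  0.03429654] kick 37 [ 0.54275767 -0.25075537  0.08875668]
 rect ((453.57989501953125, -217.64035034179688), (38.48746109008789, 28.22734260559082), 14.728547096252441)
 fp ((480.2464599609375, -250.71072387695312), (279.60498046875, 219.36766052246094), 0.46982672810554504) ((515.2965087890625, -236.80850219726562), (245.6548614501953, 117.97866821289062), 24.201711654663086)
 floor 681 11.925379408243055 yaw 11.7244546852075 [ 0.45434118 -0.27401053  0.03784788]
  ((455.2088928222656, -273.5868225097656), (90.0138168334961, 59.42790222167969), 14.155430793762207)
 table z 0.002068656499729558
```

Run:
```python
from h import *
print(bot.tip_reach)
P=np.concatenate([cloud(n,np.load(n+'0.npz')['d']).reshape(-1,3) for n in ["scene","top"]])
P=P[np.isfinite(P).all(1)]
print("max z(cm) grid rows x .2-.65, cols y .6..-.4")
ys=np.arange(.6,-.4,-.05)
print('      ',(ys*100).round().astype(int))
for x in np.arange(.2,.66,.05):
    r=[]
    for y in ys:
        s=(P[:,0]>x)&(P[:,0]<x+.05)&(P[:,1]<y)&(P[:,1]>y-.05)
        r.append(int(np.percentile(P[s,2],99)*100) if s.sum() else -1)
    print(round(x,2),r)
yaw=np.radians(14.3);o=np.array([.512,-.2575,0])
R=np.array([[np.cos(yaw),-np.sin(yaw),0],[np.sin(yaw),np.cos(yaw),0],[0,0,1]])
W=lambda p:(R@(np.array(p,float).T/1000)).T+o
L=[[-68,39,68],[-68,69,68],[-28,69,68],[-28,39,68],[-106,-31,28],[-106,31,28],[0,0,50],[6,0,72],[6,0,94],[-106,-35,44],[-106,35,44],[32,35,76],[32,-35,76]]
for n in ["scene","top"]:
    im=np.load(n+'0.npz')['im'][:,:,::-1].copy()
    uv=proj(n,W(L)); c=uv.mean(0).astype(int)
    s=8;x0,y0=c-[45,36]
    cr=cv2.resize(im[y0:y0+72,x0:x0+90],None,fx=s,fy=s,interpolation=cv2.INTER_CUBIC)
    for u in uv: cv2.circle(cr,tuple(((u+.5-[x0,y0])*s).astype(int)),4,(0,0,255),-1)
    cv2.imwrite(f"pics/{n}ov.png",cr)
```

```text
0.0726
max z(cm) grid rows x .2-.65, cols y .6..-.4
       [ 60  55  50  45  40  35  30  25  20  15  10   5   0  -5 -10 -15 -20 -25
 -30 -35]
0.2 [-93, -93, -93, -93, -93, -93, -93, -93, -93, -93, -93, -93, -93, -93, -93, -93, -93, -93, -93, -93]
0.25 [-93, -93, -93, -93, -93, -93, -93, -93, -93, -93, -93, -93, -93, -93, -93, -93, -93, -93, -94, -93]
0.3 [0, 0, 0, 0, 0, 0, 0, 0, 0, 0, 0, 0, 0, 0, 0, 0, 0, 0, 0, 0]
0.35 [0, 0, 0, 0, 0, 0, 0, 8, 7, 1, 2, 2, 4, 3, 0, 0, 1, 0, 0, 0]
0.4 [0, 0, 0, 0, 0, 0, 0, 8, 8, 2, 2, 3, 5, 4, 0, 1, 7, 4, 4, 0]
0.45 [0, 0, 5, 5, 5, 5, 33, 33, 23, 23, 5, 2, 2, 2, 0, 1, 8, 8, 5, 4]
0.5 [0, 0, 5, 5, 1, 36, 43, 43, 43, 23, 6, 2, 2, 2, 0, 4, 9, 9, 0, 4]
0.55 [0, 0, 5, 5, 1, 43, 43, 43, 43, 34, 7, 8, 11, 15, 17, 0, 1, 7, 0, 3]
0.6 [0, 0, 5, 5, 1, 43, 43, 43, 43, 34, 5, 22, 22, 23, 23, 0, 0, 0, 0, 4]
0.65 [0, 0, 5, 5, -1, -1, 44, 43, 37, 5, 5, 0, 56, 55, 6, 6, 6, 2, 4, 4]
```

```bash
python3 -c "
import cv2,numpy as np
a=cv2.imread('pics/sceneov.png');b=cv2.imread('pics/topov.png')
cv2.imwrite('pics/ov.png',cv2.resize(np.hstack([a,b]),(800,320)))"
```

```text
(no output)
```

View pics/ov.png

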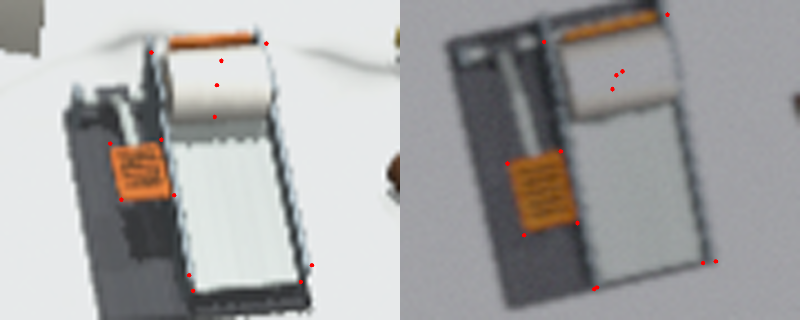

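```bash
cat >> h.py <<'E'
from scipy.spatial.transform import Rotation as Ro
yaw=np.radians(14.3);o=np.array([.512,-.2575,0])
Rd=Ro.from_euler('z',yaw).as_matrix()
def W(p): return Rd@(np.array(p,float)/1000)+o
def D(p): return (Rd.T@(np.array(p)-o))*1000
def st():
    b=bot.get_obs();R=Ro.from_quat(b['tool_rot']).as_matrix();p=b['eef_pos']
    print('t',b['clock'],'eef',p.round(4),'disp',D(p).round(1),'ft',b['ft_force'].round(2),'w',round(b['grip_width'],4))
    print('j',b['joint_pos'].round(3),'rotdisp\n',(Rd.T@R).round(4))
    return p,R
def to(w):
    p,R=st(); print('delta tool',(R.T@(np.array(w)-p)).round(4))
E
python3 - <<'E'
from h import *
p,R=st()
Rt=Rd@np.array([[0,1,0],[1,0,0],[0,0,-1.]])
print('turn',np.degrees(Ro.from_matrix(R.T@Rt).as_rotvec()))
for w in ([.30,.15,.30],[.36,-.10,.30],W([-48,27,230])): print(w,(Rt.T@(np.array(w)-p)).round(4)); p=np.array(w)
E
```

```text
t 0.1 eef [0.1273 0.4831 0.3031] disp [-189.8  812.6  303.1] ft [ 0.21 -0.32  0.75] w 0.0855
j [1.313 0.241 0.004 1.335 0.    1.571] rotdisp
 [[ 0.4859  0.874  -0.001 ]
 [ 0.874  -0.4859 -0.0016]
 [-0.0019 -0.     -1.    ]]
turn [ -0.02988198   0.10602137 -29.07056613]
[0.3, 0.15, 0.3] [-0.3654  0.085   0.0031]
[0.36, -0.1, 0.3] [-0.2571 -0.0036  0.    ]
[ 0.45881827 -0.24319253  0.23      ] [-0.1632  0.0604  0.07  ]
```

{"method": "drive_tool", "body": {"steps": [0,0,0,0,0,-7,-1,0,0,0,0,0,-7,-1]}}

```text
clock: 0.27
eef_pos: [0.1274, 0.4832, 0.3033]
tool_rot: [0.71, 0.704, -0.001, 0.0]
ft_force: [-0.1, -0.8, -0.3]
grip_width: 0.0853
```

```bash
python3 -c "
from h import *
st()"
```

```text
t 0.2667 eef [0.1274 0.4832 0.3033] disp [-189.7  812.7  303.3] ft [-0.08 -0.84 -0.28] w 0.0853
j [ 1.313  0.241  0.004  1.335 -0.     1.321] rotdisp
 [[ 2.544e-01  9.671e-01 -6.000e-04]
 [ 9.671e-01 -2.544e-01 -1.200e-03]
 [-1.400e-03 -3.000e-04 -1.000e+00]]
```

{"method": "drive_tool", "body": {"steps": [0,0,0,0,0,-7,-0.5,0,0,0,0,0,-7,0,-0.03,0.007,0,0,0,-1,0.06,-0.035,0.008,0,0,0,0,0.06,-0.035,0.008,0,0,0,0,0.06,-0.035,0.008,0,0,0,0,0.06,-0.035,0.008,0,0,0,0,0.06,-0.035,0.008,0,0,0,0,0.06]}}

```text
clock: 0.93
eef_pos: [0.2231, 0.2943, 0.3035]
tool_rot: [0.614, 0.79, -0.0, 0.0]
ft_force: [0.8, 1.0, 0.1]
grip_width: 0.0401
```

{"method": "drive_tool", "body": {"steps": [-0.035,0.008,0,0,0,0,0.06,-0.035,0.008,0,0,0,0,0.06,-0.035,0.008,0,0,0,0,0.06,-0.035,0.008,0,0,0,0,0.06,-0.035,0.008,0,0,0,0,0.06,-0.02,0.006,0,0,0,0,0.06,-0.03,0,0,0,0,0,0.06]}}

```text
clock: 1.52
eef_pos: [0.3237, 0.0883, 0.3038]
tool_rot: [0.614, 0.789, 0.0, -0.0]
ft_force: [0.0, 0.4, -0.4]
grip_width: 0.04
```

```bash
python3 -c "
from h import *
to([.36,-.1,.3])
Rt=Rd@np.array([[0,1,0],[1,0,0],[0,0,-1.]])
p,R=st();print('turn',np.degrees(Ro.from_matrix(R.T@Rt).as_rotvec()))"
```

```text
t 1.5167 eef [0.3237 0.0883 0.3038] disp [-97.1 381.6 303.8] ft [ 0.04  0.39 -0.37] w 0.04
j [ 2.660e-01 -9.000e-02 -3.580e-01  1.302e+00  1.000e-03  1.800e-02] rotdisp
 [[ 1.6e-03  1.0e+00  7.0e-04]
 [ 1.0e+00 -1.6e-03  5.0e-04]
 [ 5.0e-04  7.0e-04 -1.0e+00]]
delta tool [-0.1914 -0.011   0.0037]
t 1.5167 eef [0.3237 0.0883 0.3038] disp [-97.1 381.6 303.8] ft [ 0.04  0.39 -0.37] w 0.04
j [ 2.660e-01 -9.000e-02 -3.580e-01  1.302e+00  1.000e-03  1.800e-02] rotdisp
 [[ 1.6e-03  1.0e+00  7.0e-04]
 [ 1.0e+00 -1.6e-03  5.0e-04]
 [ 5.0e-04  7.0e-04 -1.0e+00]]
turn [ 0.03840119 -0.0305309  -0.09060439]
```

{"method": "drive_tool", "body": {"steps": [-0.035,0,0,0,0,0,0.06,-0.035,0,0,0,0,0,0.06,-0.035,0,0,0,0,0,0.06,-0.035,0,0,0,0,0,0.06,-0.035,0,0,0,0,0,0.06,-0.035,0.01,0.01,0,0,0,0.06,-0.035,0.01,0.01,0,0,0,0.06,-0.035,0.01,0.01,0,0,0,0.06]}}

```text
clock: 2.18
eef_pos: [0.421, -0.1767, 0.2734]
tool_rot: [0.614, 0.789, 0.0, 0.0]
ft_force: [1.1, 0.8, 0.1]
grip_width: 0.0402
```

{"method": "drive_tool", "body": {"steps": [-0.035,0.01,0.02,0,0,0,0.06,-0.03,0.009,0.02,0,0,0,0.06,-0.01,0,0.02,0,0,0,0.06,0,0,0.015,0,0,0,0.06,0,0,0,0,0,0,0.06,0,0,0,0,0,0,0.06]}}

```text
clock: 2.68
eef_pos: [0.4567, -0.2424, 0.1977]
tool_rot: [0.614, 0.789, -0.0, -0.002]
ft_force: [-1.1, 0.3, 0.7]
grip_width: 0.0402
```

Run:
```python
from h import *
p,R=st()
for n in ["scene","top"]:
    im,d=vision.camera(n); np.savez(n+'1.npz',im=im,d=d)
    uv=proj(n,W([-48,27,80]))[0].astype(int);x0,y0=uv-[50,40]
    cr=cv2.resize(im[y0:y0+80,x0:x0+100,::-1],None,fx=5,fy=5,interpolation=cv2.INTER_CUBIC)
    cv2.imwrite(f"pics/{n}1.png",cr)
    P=cloud(n,d); Q=(P-o)@Rd*1000
    s=(abs(Q[...,0]+48)<25)&(abs(Q[...,1]-27)<60)&(Q[...,2]>95)
    q=Q[s]; print(n,len(q)); 
    for y in range(-30,85,5):
        m=(q[:,1]>=y)&(q[:,1]<y+5)
        if m.sum(): print(y,m.sum(),q[m,2].min().round(1),q[m,2].max().round(1),q[m,0].min().round(1),q[m,0].max().round(1))
```

```text
t 2.6833 eef [ 0.4567 -0.2424  0.1977] disp [-49.9  28.3 197.7] ft [-1.08  0.33  0.7 ] w 0.0402
j [-0.488  0.347 -0.135  1.092  0.    -0.736] rotdisp
 [[ 0.0016  1.     -0.0028]
 [ 1.     -0.0016  0.0026]
 [ 0.0026 -0.0028 -1.    ]]
scene 2463
-30 107 188.4 557.8 -64.4 -40.2
-25 159 174.9 565.5 -67.2 -43.7
-20 222 171.1 571.4 -72.4 -39.4
-15 107 168.4 574.0 -73.0 -39.8
-10 86 171.1 577.6 -72.4 -45.4
-5 108 134.7 578.4 -72.9 -45.5
0 70 133.6 578.3 -72.7 -57.4
5 98 127.9 580.7 -72.7 -39.7
10 28 156.9 569.8 -71.6 -44.1
15 23 200.9 236.2 -71.8 -60.4
20 24 201.7 232.3 -71.3 -59.5
25 15 200.3 584.7 -71.9 -58.9
30 24 198.0 585.5 -72.9 -59.2
35 16 198.8 586.1 -70.8 -59.9
40 33 200.7 587.6 -71.2 -24.4
45 43 150.8 579.5 -70.9 -29.6
50 93 127.9 582.4 -72.2 -25.2
55 196 133.8 582.8 -72.8 -33.9
60 282 138.2 582.5 -72.8 -29.2
65 170 173.4 483.9 -73.0 -43.4
70 173 174.7 480.3 -73.0 -42.4
75 168 173.2 478.7 -69.2 -46.7
80 157 179.0 473.8 -64.7 -42.1
top 3004
-30 21 548.0 565.2 -54.9 -40.4
-25 44 534.6 571.6 -61.3 -35.0
-20 63 544.2 574.9 -66.0 -34.7
-15 82 545.2 578.2 -72.2 -30.7
-10 96 547.5 579.9 -72.9 -28.7
-5 105 544.1 581.8 -72.9 -24.8
0 116 551.5 582.3 -72.6 -24.3
5 120 558.5 584.2 -72.9 -23.8
10 122 559.2 583.9 -72.8 -23.1
15 127 564.4 576.0 -72.8 -23.7
20 115 566.2 585.2 -72.9 -23.0
25 125 569.1 587.9 -72.6 -23.3
30 125 570.2 589.3 -73.0 -23.1
35 122 569.6 590.6 -72.7 -23.0
40 118 570.9 590.7 -72.8 -23.5
45 123 301.3 591.1 -72.9 -23.1
50 153 173.2 593.2 -72.6 -23.0
55 191 173.9 594.7 -72.9 -23.4
60 235 173.2 595.6 -73.0 -23.1
65 194 180.8 596.9 -72.7 -23.0
70 174 180.6 599.4 -72.8 -27.3
75 185 217.9 600.0 -72.9 -33.0
80 189 223.1 600.5 -72.6 -38.7
```

View pics/scene1.png

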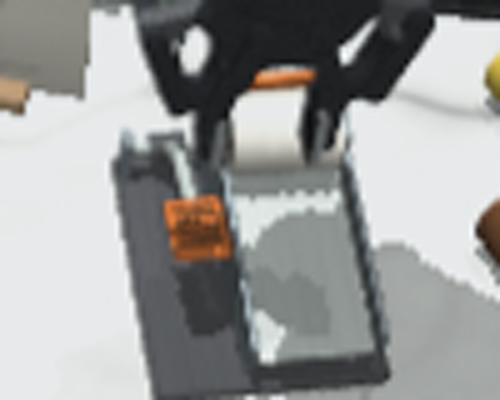

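View pics/top1.png

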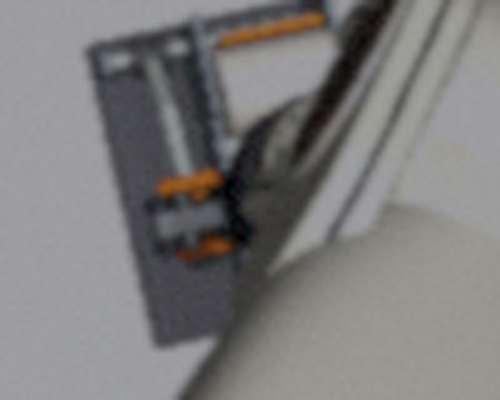

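{"method": "drive_tool", "body": {"steps": [-0.001,0.002,0.02,0,0,0,0.06,0,0,0.02,0,0,0,0.06,0,0,0.008,0,0,0,0.06,0,0,0.004,0,0,0,0.06,0,0,0,0,0,0,0.06,0,0,0,0,0,0,0.06]}}

```text
clock: 3.28
eef_pos: [0.4603, -0.2433, 0.148]
tool_rot: [0.614, 0.789, 0.0, 0.001]
ft_force: [-0.1, 0.7, -0.2]
grip_width: 0.0405
```

Run:
```python
from h import *
p,R=st()
im,d=vision.camera("scene"); n="scene"
uv=proj(n,W([-48,27,60]))[0].astype(int);x0,y0=uv-[40,32]
cv2.imwrite("pics/scene2.png",cv2.resize(im[y0:y0+64,x0:x0+80,::-1],None,fx=8,fy=8,interpolation=cv2.INTER_CUBIC))
Q=(cloud(n,d)-o)@Rd*1000
s=(abs(Q[...,0]+48)<16)&(abs(Q[...,1]-27)<45)&(Q[...,2]>71)&(Q[...,2]<100)
q=Q[s]
for y in range(-15,75,3):
    m=(q[:,1]>=y)&(q[:,1]<y+3)
    if m.sum(): print(y,m.sum(),q[m,2].min().round(1),q[m,0].min().round(1),q[m,0].max().round(1))
```

```text
t 3.2833 eef [ 0.4603 -0.2433  0.148 ] disp [-46.6  26.5 148. ] ft [-0.06  0.71 -0.17] w 0.0405
j [-0.486  0.401 -0.199  0.969 -0.    -0.735] rotdisp
 [[ 9.0e-04  1.0e+00  1.2e-03]
 [ 1.0e+00 -9.0e-04 -1.1e-03]
 [-1.1e-03  1.2e-03 -1.0e+00]]
-6 4 87.3 -55.0 -52.7
-3 4 90.3 -56.2 -53.3
0 6 79.2 -59.8 -56.7
3 5 78.7 -59.5 -56.1
6 18 79.7 -59.7 -37.5
42 2 71.0 -62.2 -60.2
45 2 72.5 -62.8 -57.0
48 6 72.9 -59.7 -56.0
51 11 78.8 -60.4 -51.3
54 3 86.9 -55.4 -54.1
57 6 71.0 -54.5 -51.2
60 7 71.9 -60.9 -40.8
66 2 71.4 -60.8 -53.9
```

View pics/scene2.png

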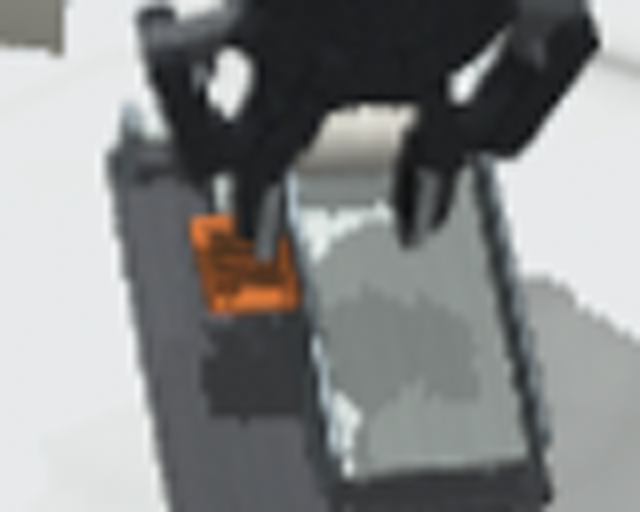

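{"method": "drive_tool", "body": {"steps": [0,0,0.004,0,0,0,0.06,0,0,0.004,0,0,0,0.06,0,-0.001,0.003,0,0,0,0.06,0,0,0.003,0,0,0,0.06,0,0,0,0,0,0,0.06,0,0,0,0,0,0,0.06]}}

```text
clock: 3.83
eef_pos: [0.4587, -0.2436, 0.1328]
tool_rot: [0.614, 0.789, -0.0, -0.0]
ft_force: [0.1, -1.3, 3.0]
grip_width: 0.0404
```

```bash
python3 -c "
from h import *
st()"
```

```text
t 3.8333 eef [ 0.4587 -0.2436  0.1328] disp [-48.2  26.6 132.8] ft [ 0.05 -1.28  3.04] w 0.0404
j [-0.488  0.418 -0.22   0.934 -0.    -0.736] rotdisp
 [[ 1.4e-03  1.0e+00 -3.0e-04]
 [ 1.0e+00 -1.4e-03  1.0e-04]
 [ 1.0e-04 -3.0e-04 -1.0e+00]]
```

{"method": "drive_tool", "body": {"steps": [0,0,0.002,0,0,0,0.06,0,0,0.002,0,0,0,0.06,0,0,0.002,0,0,0,0.06,0,0,0.002,0,0,0,0.06,0,0,0.002,0,0,0,0.06,0,0,0.002,0,0,0,0.06,0,0,0,0,0,0,0.06,0,0,0,0,0,0,0.06]}}

```text
clock: 4.5
eef_pos: [0.4584, -0.2436, 0.1208]
tool_rot: [0.614, 0.789, -0.0, -0.0]
ft_force: [-3.2, -1.3, 5.3]
grip_width: 0.0402
```

```bash
cat > look.py <<'E'
from h import *
import sys
k=sys.argv[1]
p,R=st()
n="scene";im,d=vision.camera(n)
uv=proj(n,W([-30,27,60]))[0].astype(int);x0,y0=uv-[40,32]
cv2.imwrite(f"pics/scene{k}.png",cv2.resize(im[y0:y0+64,x0:x0+80,::-1],None,fx=8,fy=8,interpolation=cv2.INTER_CUBIC))
Q=(cloud(n,d)-o)@Rd*1000
# roll top points
s=(Q[...,0]>-38)&(Q[...,0]<25)&(Q[...,1]>-27)&(Q[...,1]<-12)&(Q[...,2]>62)&(Q[...,2]<110)&(im.min(-1)>110)
q=Q[s];print('roll pts',len(q),'z99',np.percentile(q[:,2],97).round(1))
if len(q)>6:
    from scipy.optimize import least_squares
    r=least_squares(lambda c:np.hypot(q[:,0]-c[0],q[:,2]-c[1])-22,[0,70],loss='soft_l1');print('roll centre x,z',r.x.round(1))
org=(im[...,0]>130)&(im[...,2]<90)&(im[...,1]<150)&(Q[...,0]<-20)&(Q[...,0]>-80)&(Q[...,1]>30)&(Q[...,1]<75)
print('pad',org.sum(),Q[org].mean(0).round(1),Q[org][:,2].min().round(1))
st()
E
python3 look.py 3
```

```text
t 4.5 eef [ 0.4584 -0.2436  0.1208] disp [-48.5  26.8 120.8] ft [-3.17 -1.34  5.27] w 0.0402
j [-0.488  0.432 -0.234  0.906 -0.001 -0.736] rotdisp
 [[ 1.4e-03  1.0e+00 -9.0e-04]
 [ 1.0e+00 -1.4e-03  1.0e-04]
 [ 1.0e-04 -9.0e-04 -1.0e+00]]
roll pts 7 z99 91.8
roll centre x,z [-8.9 71.7]
pad 56 [-62.3  56.9  46.8] 10.6
t 4.55 eef [ 0.4584 -0.2435  0.1209] disp [-48.5  26.8 120.9] ft [-3.91 -1.25  5.39] w 0.0402
j [-0.488  0.432 -0.234  0.906 -0.001 -0.736] rotdisp
 [[ 1.3e-03  1.0e+00 -9.0e-04]
 [ 1.0e+00 -1.3e-03  1.0e-04]
 [ 1.0e-04 -9.0e-04 -1.0e+00]]
```

View pics/scene3.png

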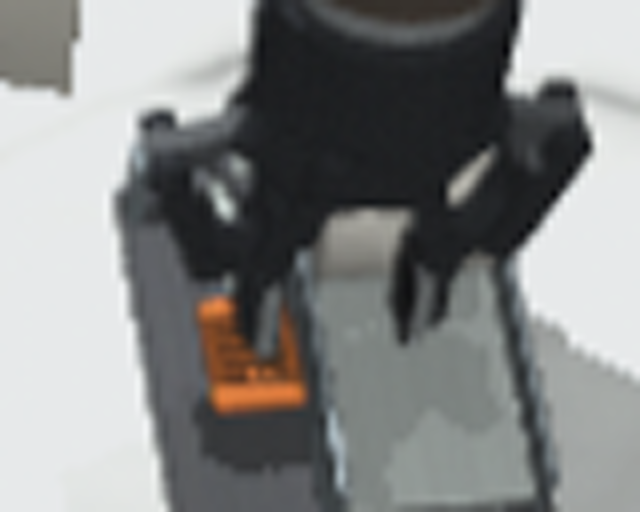

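Run:
```python
from h import *
n="scene";im,d=vision.camera(n);np.savez('scene4.npz',im=im,d=d)
Q=(cloud(n,d)-o)@Rd*1000
from scipy.optimize import least_squares
for z,imm in ((Q,im),):
    s=(Q[...,0]>-45)&(Q[...,0]<25)&(Q[...,1]>11)&(Q[...,1]<28)&(Q[...,2]>30)&(Q[...,2]<110)
    q=Q[s];q=q[np.argsort(q[:,0])]
    print(np.c_[q,imm[s][np.argsort(Q[s][:,0])]].round(0).astype(int).tolist())
# initial roll fit
P0=np.load('scene0.npz');Q0=(cloud(n,P0['d'])-o)@Rd*1000
s=(Q0[...,0]>-20)&(Q0[...,0]<20)&(abs(Q0[...,1])<25)&(Q0[...,2]>60)
q=Q0[s];r=least_squares(lambda c:np.hypot(q[:,0]-c[0],q[:,2]-c[1])-22,[0,70],loss='soft_l1');print('init roll',r.x)
```

```text
[[-44, 23, 41, 125, 132, 129], [-44, 15, 39, 128, 134, 132], [-44, 12, 39, 132, 138, 135], [-44, 20, 39, 135, 142, 139], [-44, 23, 44, 125, 131, 128], [-43, 18, 43, 126, 132, 130], [-43, 20, 42, 126, 132, 130], [-42, 15, 41, 126, 133, 130], [-42, 25, 42, 125, 131, 129], [-42, 12, 40, 135, 142, 138], [-41, 13, 76, 137, 137, 130], [-40, 12, 42, 125, 131, 128], [-40, 27, 39, 115, 121, 120], [-40, 14, 42, 127, 133, 130], [-40, 18, 72, 124, 123, 118], [-40, 15, 71, 123, 123, 117], [-40, 25, 43, 126, 132, 130], [-39, 12, 70, 125, 125, 119], [-39, 17, 66, 111, 110, 106], [-39, 23, 75, 135, 134, 128], [-39, 20, 75, 135, 135, 128], [-39, 17, 41, 126, 132, 130], [-38, 20, 70, 125, 125, 119], [-38, 19, 41, 127, 133, 130], [-38, 13, 78, 148, 146, 139], [-38, 14, 44, 127, 133, 130], [-38, 26, 75, 135, 135, 129], [-38, 11, 65, 112, 112, 107], [-38, 25, 71, 127, 125, 120], [-38, 28, 71, 124, 123, 117], [-38, 27, 41, 124, 130, 129], [-38, 15, 73, 135, 133, 127], [-38, 18, 78, 143, 142, 136], [-38, 22, 40, 125, 132, 129], [-37, 24, 65, 114, 113, 108], [-37, 22, 65, 114, 114, 108], [-37, 28, 74, 131, 
[... 1233 characters left out ...]
, 130], [-32, 19, 45, 126, 132, 130], [-32, 15, 86, 137, 136, 130], [-31, 15, 81, 166, 165, 158], [-31, 21, 44, 125, 131, 129], [-31, 25, 82, 135, 134, 128], [-31, 13, 43, 125, 131, 129], [-30, 17, 85, 132, 131, 126], [-30, 20, 85, 105, 105, 101], [-30, 23, 43, 126, 133, 130], [-30, 12, 83, 114, 113, 109], [-29, 15, 45, 117, 122, 120], [-29, 22, 83, 81, 82, 80], [-29, 15, 40, 127, 133, 131], [-28, 25, 41, 124, 130, 128], [-28, 18, 44, 117, 122, 120], [-28, 20, 44, 119, 123, 121], [-27, 12, 42, 119, 125, 123], [-27, 26, 44, 114, 119, 116], [-27, 18, 46, 104, 106, 102], [-26, 23, 42, 119, 124, 121], [-26, 12, 45, 107, 110, 107], [-25, 15, 44, 103, 104, 101]]
init roll [ 7.09164161 71.499325  ]
```

{"method": "drive_tool", "body": {"steps": [0,0,0,0,0,0,0.06,0,0,0,0,0,0,0.06,0,0,0,0,0,0,0.06,0,0,0,0,0,0,0.06,0,0,0,0,0,0,0.06,0,0,0,0,0,0,0.06]}}

```text
clock: 5.1
eef_pos: [0.4584, -0.2435, 0.1209]
tool_rot: [0.614, 0.789, -0.0, -0.0]
ft_force: [-4.2, -1.3, 5.1]
grip_width: 0.0398
```

```bash
python3 - <<'E'
from h import *
from scipy.optimize import least_squares
n="scene"
F=[]
for i in range(8): F.append(bot.get_obs()['ft_force']); im,d=vision.camera(n)
print(np.mean(F,0).round(2),np.std(F,0).round(2))
def an(im,d,t):
    Q=(cloud(n,d)-o)@Rd*1000
    s=(Q[...,0]>-42)&(Q[...,0]<-5)&(Q[...,1]>11)&(Q[...,1]<28)&(Q[...,2]>62)&(Q[...,2]<100)&(im.min(-1)>103)
    q=Q[s];r=least_squares(lambda c:np.hypot(q[:,0]-c[0],q[:,2]-c[1])-22,[-15,70],loss='soft_l1');print(t,'roll',len(q),r.x.round(1),abs(r.fun).mean().round(2))
    org=(im[...,0]>130)&(im[...,2]<90)&(im[...,1]<150)&(Q[...,0]<-20)&(Q[...,0]>-85)&(Q[...,1]>38)&(Q[...,1]<70)
    q=Q[org];c=np.polyfit(q[:,0],q[:,2],1);
    for _ in range(4):
        m=abs(np.polyval(c,q[:,0])-q[:,2])<3;c=np.polyfit(q[m,0],q[m,2],1)
    print('pad slope rad',np.arctan(c[0]).round(3),'z at -55',np.polyval(c,-55).round(1),m.sum())
z=np.load('scene4.npz');an(z['im'],z['d'],'before');an(im,d,'now')
z=np.load('scene0.npz');an(z['im'],z['d'],'rest')
st()
E
python3 look.py 5
```

```text
[-3.67 -1.2   5.16] [0.47 0.53 0.27]
before roll 49 [-16.2  68.9] 1.06
pad slope rad 0.133 z at -55 48.3 49
now roll 50 [-15.8  69.6] 1.12
pad slope rad 0.091 z at -55 49.2 46
rest roll 49 [ 7.  71.7] 1.1
pad slope rad -0.11 z at -55 69.1 122
t 5.5 eef [ 0.4584 -0.2436  0.121 ] disp [-48.5  26.7 121. ] ft [-3.1  -1.37  5.15] w 0.0397
j [-0.488  0.432 -0.234  0.906 -0.001 -0.736] rotdisp
 [[ 1.4e-03  1.0e+00 -8.0e-04]
 [ 1.0e+00 -1.4e-03  1.0e-04]
 [ 1.0e-04 -8.0e-04 -1.0e+00]]
t 5.5 eef [ 0.4584 -0.2436  0.121 ] disp [-48.5  26.7 121. ] ft [-3.1  -1.37  5.15] w 0.0397
j [-0.488  0.432 -0.234  0.906 -0.001 -0.736] rotdisp
 [[ 1.4e-03  1.0e+00 -8.0e-04]
 [ 1.0e+00 -1.4e-03  1.0e-04]
 [ 1.0e-04 -8.0e-04 -1.0e+00]]
roll pts 7 z99 93.4
roll centre x,z [-23.2  67.9]
pad 53 [-61.9  56.5  46.2] 8.5
t 5.55 eef [ 0.4585 -0.2435  0.121 ] disp [-48.4  26.7 121. ] ft [-3.41 -0.93  4.93] w 0.0401
j [-0.488  0.432 -0.234  0.906 -0.    -0.736] rotdisp
 [[ 1.4e-03  1.0e+00 -8.0e-04]
 [ 1.0e+00 -1.4e-03  0.0e+00]
 [ 0.0e+00 -8.0e-04 -1.0e+00]]
```

View pics/scene5.png

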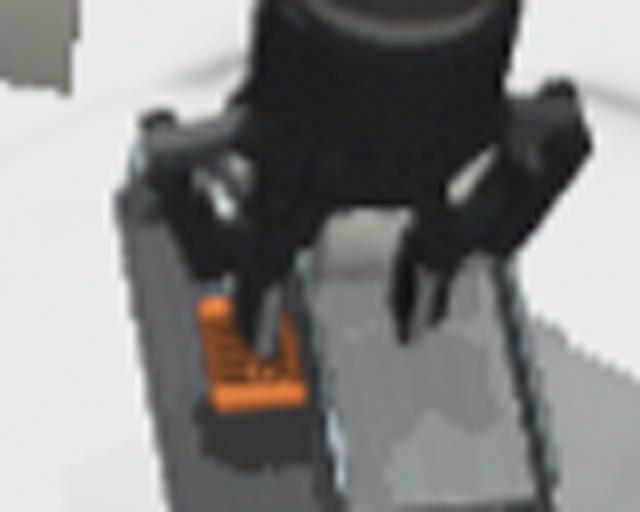

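```bash
python3 -c "
from workcell import job_done
print(job_done())"
```

```text
the job is handed in; nothing more can be done
None
```

I pressed the orange key and the till roll popped over the crest. It stopped on the chute against the other finger, and I handed the job in holding that pose at about 5.5 s of the 38 s allowed.

I took the arm round the front of the drink dispenser with the fingers about 40 mm apart. One finger came down on the key and the other stood at the stop point, with its tip about 11 mm above the floor.

Last checks, all before handing in:
- **Roll:** its centre was at about x −16, z 69 mm in the dispenser's frame. It measured the same within 1 mm after about a second of holding.
- **Key:** the pad was about 20 mm down, which works out to roughly 0.23 rad. The tilt of the pad in the depth image was noisier and gave 0.20 to 0.24 rad. The upward force on the tool was about 5.1 N.
- **Sideways force:** a steady 3.9 N acted on the tool towards −x, more than the 0.25 N the roll's weight explains. I put the rest down to friction and tilt of the key pad. Even if it all came from the roll, it would be under the 8 N limit.
- **Disagreement:** a cruder roll fit using only 7 pixels gave x −23 mm on the last picture, against −9 mm earlier. I did not trust it, because the 50-pixel fit was stable.
- **Not measured:** I had no separate reading of the force between the finger and the roll. I also did not measure the bystanders again at the end; no unexpected contact force showed in the readings I took on the way.

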